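Stagger the parts trays

TASK

Stack the parts trays on the red one where it stands, blue first and then yellow, with alternating offsets: each tray is turned half round from the one below, with its foot seated in the long bay below so that it rests level on that tray's rim and the short pocket of every tray stays open. Do not shove the red tray away or disturb the other things on the table.

Things in the scene. Friction and masses are not known exactly. Their poses are not given: they have to be found in the camera images.
- red_tray: red painted steel tray, open top, 0.25 kg: 60 wide (x) x 160 long (y) x 34 mm high, walls 4 mm. Origin: centre of that outline, at the very underside. A divider at y 36 to 40 mm parts the long bay (y -76 to 36, 52 mm wide inside) from the short pocket at the +y end. It stands on the table as the bottom of the stack, pocket to the robot's left, give or take 20 degrees
- red_tray_pocket (a point): middle of the red tray's short pocket, at (0, 58, 20) mm in the tray's frame; pocket 36 x 52 mm inside, its end wall (+y) is only 22 mm high with a white card holder outside; all other walls are 34 mm high
- blue_tray: blue tray, 0.18 to 0.35 kg, same shape and frame as red; stands on the table left or right of it, long axis within 50 degrees of fore and aft. Under each tray's long bay only is a foot 4 mm deep, 46 x 106 mm (x -23 to 23, y -73 to 33 mm), with 3 mm play all round in a long bay below; beside the foot the underside is at z = 4 mm and rests on the rim below
- blue_tray_pocket (a point): middle of the blue tray's short pocket, at (0, 58, 20) mm in the tray's frame
- yellow_tray: yellow tray, 0.18 to 0.35 kg, same shape, foot and frame as the others; stands on the table on the other side of the red one from blue, long axis within 50 degrees of fore and aft. Any tray turned half round and seated on another has its origin at (0, -40, 30) mm in the lower tray's frame
- yellow_tray_pocket (a point): middle of the yellow tray's short pocket, at (0, 58, 20) mm in the tray's frame
- green_jar: bystander, not to be disturbed: screw-lid jar with a green lid, 64 dia x 56 mm; origin at the centre of its underside
- purple_jar: bystander, not to be disturbed: purple screw-lid jar, 60 dia x 72 mm; origin at the centre of its underside
- torch: bystander, not to be disturbed: black inspection torch standing on its head, 31 dia x 109 mm; origin at the centre of its underside
- paint_gauge: bystander, not to be disturbed: dark grey hand-held paint gauge lying flat, 46 x 111 x 24 mm; origin at the centre of its underside
Things that resemble listed ones, but are neither listed nor needed, are in the scene too. Several things have the shape of the red_tray; the one meant has the colours described above.

How it is judged:
On the way, in this order (a step that is already met when the one before it is completed fails the run):
1. the blue tray, turned half round, is seated on the red one and let go (x of blue_tray in the frame of red_tray between -0.006 and 0.006 m and y of blue_tray in the frame of red_tray between -0.046 and -0.034 m and z of blue_tray in the frame of red_tray between 0.027 and 0.032 m and y of blue_tray_pocket in the frame of red_tray below -0.085 m and angle between the y axis of blue_tray and the y axis of red_tray, either way round below 0.12 rad and angle between blue_tray's own z axis and vertical below 0.03 rad and contact force between the fingers and blue_tray below 0.1 N), for 0.2 s.
2. the yellow tray, turned half round again, is seated on the blue one (x of yellow_tray in the frame of blue_tray between -0.006 and 0.006 m and y of yellow_tray in the frame of blue_tray between -0.046 and -0.034 m and z of yellow_tray in the frame of blue_tray between 0.027 and 0.032 m and y of yellow_tray_pocket in the frame of blue_tray below -0.085 m and angle between the y axis of yellow_tray and the y axis of blue_tray, either way round below 0.12 rad and angle between yellow_tray's own z axis and vertical below 0.03 rad), for 0.2 s.
At the end, for the whole second after the job is handed in: Red stands flat on the table; blue sits on red and yellow on blue, each turned half round from the one below (within 0.12 rad), foot down in its long bay: origin within 6 mm of the seat 40 mm along and 27 to 32 mm higher, level within 0.03 rad; all at rest (all of step 2 and x of blue_tray in the frame of red_tray between -0.006 and 0.006 m and y of blue_tray in the frame of red_tray between -0.046 and -0.034 m and z of blue_tray in the frame of red_tray between 0.027 and 0.032 m and y of blue_tray_pocket in the frame of red_tray below -0.085 m and angle between the y axis of blue_tray and the y axis of red_tray, either way round below 0.12 rad and angle between each of blue_tray, red_tray's own z axis and vertical below 0.03 rad and linear speed of each of red_tray, blue_tray, yellow_tray below 0.02 m/s and height (world z) of red_tray below 0.005 m); the robot touches nothing.
It fails at once if the red tray is shoved more than 40 mm from its spot (distance of red_tray from where it was at the start of the episode above 0.04 m).
It fails at once if a bystander is moved more than 30 mm or tipped (distance of any of green_jar, purple_jar, torch, paint_gauge from where it was at the start of the episode above 0.03 m or angle between any of green_jar, purple_jar, torch, paint_gauge's own z axis and vertical above 0.5 rad).
It also fails if it takes over 56 s, if anything falls off the work surface, if the arm or the gripper's body presses on something with over 40 N, if the wrist force passes 120 N, or if a joint passes its speed limit or range.

ROBOT

A 6-joint arm with a two-finger parallel gripper is mounted at the origin on a cart in front of the work surface, level with it; the furniture and walls round the work are solid. World frame = base frame: x ahead of the robot, y to its left, z up, the work surface at z = 0. Lengths are in m, angles in rad, forces in N, time in s.
With the tool pointing down it reaches from about 0.375 to 0.925 m from the base axis. Payload 5.7 kg.
Tool frame: the origin (TCP) lies at the very end of the fingers, on their centre line; the grasp point (between the pads) lies 19 mm behind it; y points along the fingers, z is the direction in which the jaws open and shut, and the axes are right-handed (so a half turn about y gives the same grasp; the last joint's range is limited). The gripper opens to 85 mm and grips with 20 to 120 N. Pads are 22 mm wide; open, the fingers measure 114 mm over their backs; the gripper's body (76 mm by 85 mm) begins 54 mm behind the grasp point. The pads swing forward as they close: fully open they stand 13 mm farther back than shut.
Start: joints at [-1.271, 0.359, 1.51, -0, 1.272, -0.115], TCP at [0.242, -0.549, 0.193] pointing down, gripper open.
Joint ranges: [-2.97, 2.97], [-1.01, 2.36], [0.21, 2.38], [-0.96, 4.11], [0.2, 2.71], [-2.98, 2.98]. Speed limits (rad/s): [2.39, 2.39, 3.14, 3.14, 3.14, 3.14].

INTERFACE

Orientations are given as a unit quaternion [x, y, z, w].
In Python, from cell import manip, cams, order gives the robot as it stands.
- The arm moves only by the tool move_arm, never from a script. Its arguments are lists of equal length, an entry for each row: "travel": the shift along the tool's x, y, z in mm, a list of three; "dr": the turn, a rotation vector about the tool's x, y, z in rad, a list of three. A call has 1 to 10 rows; each row is the pose to reach, as a shift and turn from the pose measured when the call began, along the tool's axes at that moment; what a row does not reach only later rows make up. A row lasts 1/12 s, in which the tool goes at most 41.7 mm and 7.16 degrees, less where a joint would pass 70% of its speed; a pose out of reach is approached as far as the arm can. A call with a gripper value outside its range is refused whole. "grip" is the opening, from 0 (shut) to 1 (fully open), set as the call begins (left out, the last holds). The fingers move at their own pace and stop on an object; "squeeze" is the grip in N (left out, the last holds). Time passes only in rows, so rows that repeat a pose let the fingers close. It gives the time, the measured TCP pose, the force and the opening at its end, in the units of the state.
- manip.read_state(): the state, without advancing time (a new reading comes with each control period).
- cams.grab_frame(name): name is "side" or "top" or "wrist"; returns the picture (420x560x3 uint8, blue, green, red); there is no depth.
- cams.camera_params(name): a dict with "fx", "fy", "cx", "cy" (pixels), "rvec" (rotation vector, rad) and "tvec" (3), from world to camera coordinates, as OpenCV has them; the wrist camera has in their place "T_tool_cam" (4x4, takes a point from camera to tool coordinates, whose origin is the TCP and whose axes are the tool frame's). Camera axes: x right, y down, z forward; pixel columns grow to the right and rows downward; lengths in m; the calibration is good to about 2 mm. A picture is of the moment at which its call begins: read the wrist's pose just before it. camera_params takes no time and is no camera call.
- order.hand_in(): hands the job in, once; it reports no verdict.
Trained networks look in the newest picture that a camera, given by its name, has taken for a name from the list of things; names that differ only in an ending like _2 or _b are one class to them, and where a whole thing is asked for, a point or a joint stands for the part that bears it (a point fixed in the world has none). Each returns a list of dicts, best first, with "confidence" (0 to 1); they miss things now and then, are a little off and sometimes report something else, mostly with a low value. They report only what shows in the picture. A call takes as long as a camera call. They do not tell look-alikes from the thing itself.
- cams.silhouettes(camera, thing): "pixels" (420x560 bool, what is visible of it) and "uv" ([column, row] in pixels, amid what is visible of it).
- cams.pinpoint(camera, thing): "uv" ([column, row] in pixels: a listed point, or the origin of a listed thing).
The state is a dict: "clock": time; "q": joint angles; "joint_vel": joint speeds; "joint_torque": joint torques, N m; "tcp_pos": TCP position; "orientation": TCP orientation; "force": force on the tool from outside, world axes, zero at the start; "wrist_torque": the same for the moment, N m; "opening": finger opening in m.
Only numpy, scipy, OpenCV 4.12 (cv2) and the standard library are available. Lean on these libraries where they do the work, as an engineer would, in place of code of your own. Each camera call takes 0.05 s, during which the arm holds its last target. There are 200 camera calls.

## Working session

There is one attempt and no reset: what is moved stays moved. The work goes in short steps, Python scripts to look and compute and a tool call to move; the robot and the scene stay as the last step left them, time stands still between calls to the robot, and variables do not carry over. Pictures are saved under pics/ and viewed, about 8 in all and at most 12, crops included, and the job is handed in when it is done.

Besides the shell and the picture viewer there is one more tool, called after "Emit:" in YAML: its name, and indented under it one key for each argument. move_arm: Moves the arm, as the interface text tells. Its arguments: {"type":"object","properties":{"travel":{"type":"array"},"dr":{"type":"array"},"grip":{"type":"number"},"squeeze":{"type":"number"}},"required":["travel","dr"]}

```bash
ls; mkdir -p pics; python3 - <<'E'
from cell import manip,cams,order
import cv2,numpy as np
print(manip.read_state())
for n in ("top","side"):
    f=cams.grab_frame(n); cv2.imwrite(f"pics/{n}0.png",f)
    print(n,cams.camera_params(n))
print(cams.camera_params("wrist"))
for n in ("top","side"):
  for t in ("red_tray","blue_tray","yellow_tray"):
    print(n,t,[(np.round(d["uv"]),round(d["confidence"],2)) for d in cams.pinpoint(n,t)],[(np.round(d["uv"]),round(d["confidence"],2)) for d in cams.pinpoint(n,t+"_pocket")])
E
```

```text
pics
{'clock': 0.0, 'q': array([-1.27111272e+00,  3.59485780e-01,  1.51142668e+00, -3.49743261e-06,
        1.27250163e+00, -1.15088635e-01]), 'joint_vel': array([ 0.00057667,  0.00176383, -0.00046979, -0.00011312, -0.00198693,
        0.001307  ]), 'joint_torque': array([-1.52974328e-03, -5.27619052e+01, -2.78616679e+01, -7.65615587e-04,
        1.31898877e-02,  1.00177008e-06]), 'tcp_pos': array([ 0.24156578, -0.54841029,  0.19266728]), 'orientation': array([-0.14565605,  0.69259599, -0.69131374,  0.14553499]), 'force': array([-0.15135259, -0.45447468, -0.82256386]), 'wrist_torque': array([ 0.02638217, -0.04239881,  0.00165675]), 'opening': 0.08537715125904449}
top {'fx': 522.3797991435559, 'fy': 522.3797991435559, 'cx': 284.98729308776507, 'cy': 209.59637270692227, 'rvec': array([ 2.14693048, -2.12064344,  0.18629796]), 'tvec': array([0.03861046, 0.5174918 , 1.40116434])}
side {'fx': 454.23187699392975, 'fy': 454.23187699392975, 'cx': 278.7830481000804, 'cy': 203.0293164972973, 'rvec': array([ 0.67053127, -2.36717017,  1.41257814]), 'tvec': array([0.47072661, 0.13477251, 1.0824708
[... 355 characters left out ...]
   9.79040648e-04],
       [ 0.00000000e+00,  0.00000000e+00,  0.00000000e+00,
         1.00000000e+00]])}
top red_tray [(array([304., 193.]), 0.64), (array([150., 250.]), 0.6), (array([406., 224.]), 0.26)] [(array([251., 242.]), 0.73), (array([166., 256.]), 0.7), (array([283., 192.]), 0.62)]
top blue_tray [(array([406., 224.]), 0.76)] [(array([415., 241.]), 0.57)]
top yellow_tray [(array([203., 211.]), 0.74)] [(array([196., 187.]), 0.95)]
side red_tray [(array([274., 201.]), 0.93), (array([229., 303.]), 0.66)] [(array([250., 288.]), 0.91), (array([265., 203.]), 0.82)]
side blue_tray [(array([343., 174.]), 0.71)] [(array([360., 166.]), 0.59)]
side yellow_tray [(array([229., 255.]), 0.93)] []
```

View pics/top0.png

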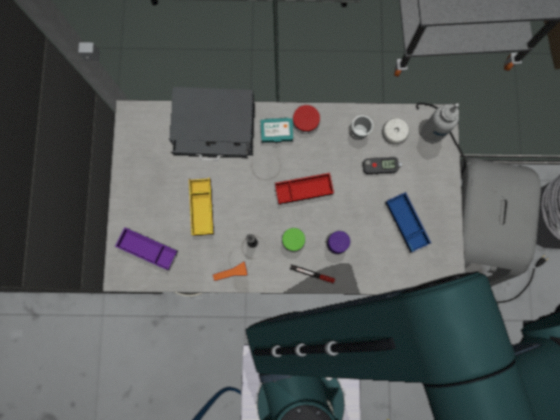

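View pics/side0.png

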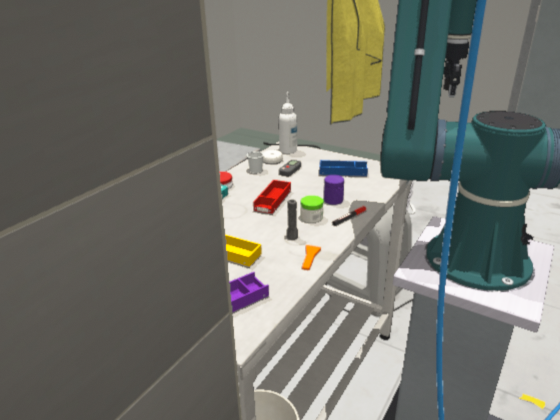

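Top view: the red tray is at (304,189) with its divider/pocket at the left. The blue tray is at (408,222) with its pocket toward the robot, and the yellow one is at (202,207) with its pocket away. The look-alikes are the purple tray at (147,249) and the red lid at (306,118). The only red-coloured tray is at (304,189).

```bash
cat > h.py <<'E'
import cv2,numpy as np
from scipy.optimize import minimize
from scipy.spatial.transform import Rotation as R
from cell import manip,cams,order
HUE={"red":[(0,6),(174,180)],"blue":[(102,120)],"yellow":[(20,32)]}
def view(name):
    s=manip.read_state(); f=cams.grab_frame(name); p=cams.camera_params(name)
    K=np.array([[p["fx"],0,p["cx"]],[0,p["fy"],p["cy"]],[0,0,1]])
    if name=="wrist":
        T=np.eye(4);T[:3,:3]=R.from_quat(s["orientation"]).as_matrix();T[:3,3]=s["tcp_pos"]
        M=np.linalg.inv(T@p["T_tool_cam"]); rv=cv2.Rodrigues(M[:3,:3])[0];tv=M[:3,3]
    else: rv,tv=p["rvec"],p["tvec"]
    return dict(img=f,K=K,rv=np.array(rv,float),tv=np.array(tv,float))
def proj(v,P): return cv2.projectPoints(np.asarray(P,float).reshape(-1,1,3),v["rv"],v["tv"],v["K"],None)[0].reshape(-1,2)
def toplane(v,uv,z):
    Rm=cv2.Rodrigues(v["rv"])[0]; d=Rm.T@np.linalg.inv(v["K"])@np.array([*uv,1]); c=-Rm.T@v["tv"]
    return c+d*(z-c[2])/d[2]
def mask(v,col,uv,smin=110,vmin=50):
    h=cv2.cvtColor(v["img"],cv2.COLOR_BGR2HSV); m=np.zeros(h.shape[:2],np.uint8)
    for a,b in HUE[col]: m|=cv2.inRange(h,(a,smin,vmin),(b,255,255))
    m=cv2.morphologyEx(m,cv2.MORPH_CLOSE,np.ones((5,5)))
    n,l,st,c=cv2.connectedComponentsWithStats(m)
    ok=[i for i in range(1,n) if st[i,4]>80]
    i=min(ok,key=lambda i:np.min(np.hypot(*(np.argwhere(l==i)[:,::-1]-np.array(uv)).T)))
    return (l==i).astype(np.uint8)
BOX=np.array([[x,y,z] for x in(-.03,.03) for y in(-.08,.08) for z in(.004,.034)])
def corners(p):
    x,y,z,a=p; c,s=np.cos(a),np.sin(a)
    return BOX@np.array([[c,-s,0],[s,c,0],[0,0,1]]).T+[x,y,z]
def fit(vs,masks,p0,freez=False):
    sc=4; hulls=[]
    for v,m in zip(vs,masks):
        h=cv2.convexHull(cv2.findNonZero(m)).astype(np.float32).reshape(-1,2); 
        hulls.append(h)
    def cost(q):
        p=[q[0],q[1],q[2] if freez else p0[2],q[-1]]; e=0
        for v,h in zip(vs,hulls):
            g=cv2.convexHull(proj(v,corners(p)).astype(np.float32)).reshape(-1,2)
            I=cv2.intersectConvexConvex(h,g)[0]; A=cv2.contourArea(h);B=cv2.contourArea(g)
            e+=1-I/(A+B-I)
        return e/len(vs)
    q0=np.array(p0 if freez else [p0[0],p0[1],p0[3]],float)
    st=np.vstack([q0]+[q0+d for d in np.diag([.01,.01]+([.005] if freez else [])+[.1])])
    r=minimize(cost,q0,method="Nelder-Mead",options=dict(initial_simplex=st,xatol=1e-5,fatol=1e-5,maxiter=600))
    return r.x,r.fun
E
python3 - <<'E'
from h import *
t,s=view("top"),view("side")
for col,ut,pk,us in (("red",(304,189),(283,192),(274,198)),("blue",(408,222),(415,241),(343,170)),("yellow",(202,207),(200,185),(240,252))):
    a=toplane(t,ut,.02);b=toplane(t,pk,.02);yaw=np.arctan2(*(b-a)[1::-1])-np.pi/2
    mt,ms=mask(t,col,ut),mask(s,col,us)
    p0=[a[0],a[1],0,yaw]
    print(col,mt.sum(),ms.sum(),np.round(p0,3))
    print("  top",[np.round(x,4) for x in fit([t],[mt],p0)])
    if col!="yellow": print("  both freez",[np.round(x,4) for x in fit([t,s],[mt,ms],p0,True)])
for n,u,z in (("green",(293,239),.056),("purple",(338,242),.072),("torch",(252,240),.1),("gauge",(380,165),.02),("purtray",(147,249),.03)): print(n,np.round(toplane(t,u,z),3))
i=t["img"][160:275,170:450]; cv2.imwrite("pics/crop.png",cv2.resize(i,None,fx=2.8,fy=2.8,interpolation=cv2.INTER_CUBIC))
E
```

```text
red 1182 739 [ 0.581 -0.008  0.     0.158]
  top [array([ 0.5853, -0.0048,  0.1972]), np.float64(0.1073)]
  both freez [array([ 5.839e-01, -8.200e-03,  4.000e-04,  2.438e-01]), np.float64(0.0913)]
blue 1181 646 [ 0.49  -0.301  0.    -4.386]
  top [array([ 0.4921, -0.2965, -4.3078]), np.float64(0.1642)]
  both freez [array([ 0.4955, -0.3034, -0.0049, -4.2699]), np.float64(0.1613)]
yellow 1198 820 [ 0.526  0.279  0.    -1.443]
  top [array([ 0.53  ,  0.2827, -1.4521]), np.float64(0.1105)]
green [0.434 0.022 0.056]
purple [ 0.426 -0.098  0.072]
torch [0.425 0.131 0.1  ]
gauge [ 0.654 -0.225  0.02 ]
purtray [0.404 0.424 0.03 ]
```

View pics/crop.png

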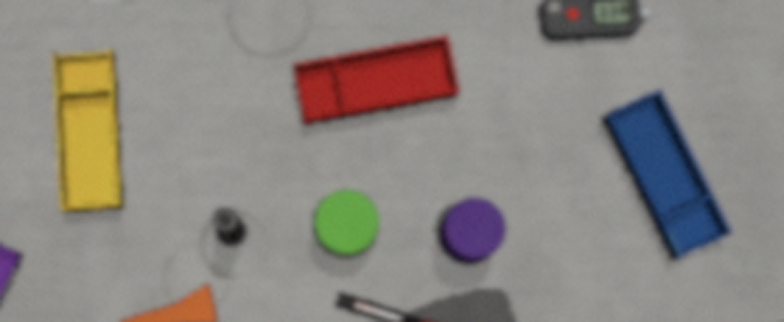

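The crop confirms it: the red tray with its divider at the left is the base. Blue is at the right with its pocket near the robot, and yellow at the left with its pocket away. Next I'll plan a hover over blue.

```bash
cat >> h.py <<'E'
def wrap(a): return (a+np.pi)%(2*np.pi)-np.pi
def toolyaw(s=None):
    s=s or manip.read_state(); Rm=R.from_quat(s["orientation"]).as_matrix(); return np.arctan2(Rm[1,0],Rm[0,0])
def goal(x,y,z,yaw):
    "travel (mm) and dr to TCP x,y,z, pointing down, tool x axis at world angle yaw"
    s=manip.read_state(); R0=R.from_quat(s["orientation"])
    X=np.array([np.cos(yaw),np.sin(yaw),0]);Y=np.array([0,0,-1.]);G=R.from_matrix(np.c_[X,Y,np.cross(X,Y)])
    tr=R0.inv().apply(np.array([x,y,z])-s["tcp_pos"])*1000
    print("travel",np.round(tr,1),"dr",np.round((R0.inv()*G).as_rotvec(),3),"clock",round(s["clock"],2),"yaw",round(toolyaw(s),3),"q",np.round(s["q"],2),"F",np.round(s["force"],1))
E
python3 - <<'E'
from h import *
s=manip.read_state();print(R.from_quat(s["orientation"]).as_matrix().round(3),toolyaw())
for y in (1.99+np.pi/2,1.99-np.pi/2): goal(.49,-.30,.2,y)
E
```

```text
[[-0.915 -0.     0.403]
 [-0.403  0.    -0.915]
 [-0.    -1.    -0.   ]] -2.726809570810749
travel [-327.5   -6.5 -127.9] dr [ 0.    -0.004 -0.   ] clock 0.8 yaw -2.727 q [-1.27  0.36  1.51  0.    1.27 -0.12] F [-0.6 -0.3 -0.1]
travel [-327.5   -6.5 -127.9] dr [0.    3.137 0.   ] clock 0.8 yaw -2.727 q [-1.27  0.36  1.51  0.    1.27 -0.12] F [-0.6 -0.3 -0.1]
```

Emit:
move_arm:
  travel:
    - [-327, -6, -128]
    - [-327, -6, -128]
    - [-327, -6, -128]
    - [-327, -6, -128]
    - [-327, -6, -128]
    - [-327, -6, -128]
    - [-327, -6, -128]
    - [-327, -6, -128]
    - [-327, -6, -128]
    - [-327, -6, -128]
  dr:
    - [0, 0, 0]
    - [0, 0, 0]
    - [0, 0, 0]
    - [0, 0, 0]
    - [0, 0, 0]
    - [0, 0, 0]
    - [0, 0, 0]
    - [0, 0, 0]
    - [0, 0, 0]
    - [0, 0, 0]
  grip: 1

```text
clock: 1.63
tcp_pos: [0.4924, -0.2969, 0.1997]
orientation: [-0.146, 0.692, -0.691, 0.148]
force: [-0.9, -0.2, 0.9]
opening: 0.0853
```

```bash
python3 - <<'E'
from h import *
w=view("wrist"); cv2.imwrite("pics/w1.png",w["img"]); np.save("w1.npy",w,allow_pickle=True)
u=proj(w,[[.492,-.30,.02]])[0]; m=mask(w,"blue",u,90,25); print(u,m.sum())
p0=[.493,-.298,0,1.99]
for fz in (False,True): print([np.round(x,4) for x in fit([w],[m],p0,fz)])
p=fit([w],[m],p0)[0]
im=w["img"].copy()
cv2.drawContours(im,cv2.findContours(m,0,1)[0],-1,(0,255,0),1)
for c in proj(w,corners([p[0],p[1],0,p[2]])): cv2.circle(im,tuple(int(round(k)) for k in c),2,(0,0,255),-1)
cv2.imwrite("pics/w1o.png",im); goal(.492,-.3,.2,-2.727)
E
```

```text
[282.55072678 173.10018853] 8750
[array([ 0.4914, -0.298 ,  2.0166]), np.float64(0.0251)]
[array([ 0.4911, -0.298 , -0.0056,  2.0093]), np.float64(0.0078)]
travel [-0.5 -0.4  1.8] dr [-0.     0.004 -0.   ] clock 1.68 yaw -2.723 q [-0.67  0.32  1.56  0.    1.27  0.49] F [-0.3 -0.3 -0.6]
```

View pics/w1o.png

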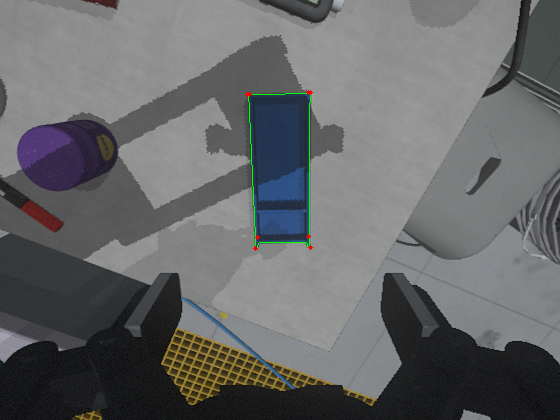

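```bash
python3 - <<'E'
s=open('h.py').read()
i=s.index("BOX=");j=s.index("def corners")
s=s[:i]+"BOX=np.array([[x,y,z] for x in(-.03,.03) for y,z in((-.08,.004),(-.08,.034),(.08,.004),(.08,.022),(.076,.034))])\n"+s[j:]
open('h.py','w').write(s)
E
python3 - <<'E'
from h import *
w=np.load("w1.npy",allow_pickle=True).item()
m=mask(w,"blue",(282,173),90,25)
p0=[.493,-.298,0,2.0]
for fz in (False,True): print([np.round(x,4) for x in fit([w],[m],p0,fz)])
p=fit([w],[m],p0)[0]; ya=p[2]+np.pi/2
gx,gy=p[0]-.005*np.cos(ya),p[1]-.005*np.sin(ya)
goal(gx,gy,.06,ya);goal(gx,gy,.006,ya)
E
```

```text
[array([ 0.4912, -0.2982,  2.0064]), np.float64(0.0305)]
[array([ 0.4911, -0.298 , -0.0056,  2.0093]), np.float64(0.0278)]
travel [ -5.5 139.6  -0.3] dr [-0.    -0.017 -0.   ] clock 1.68 yaw -2.723 q [-0.67  0.32  1.56  0.    1.27  0.49] F [-0.3 -0.3 -0.6]
travel [ -5.5 193.6  -0.3] dr [-0.    -0.017 -0.   ] clock 1.68 yaw -2.723 q [-0.67  0.32  1.56  0.    1.27  0.49] F [-0.3 -0.3 -0.6]
```

```bash
sed -i 's/h=cv2.convexHull(cv2.findNonZero(m)).astype(np.float32).reshape(-1,2); /q=cv2.findNonZero(m).reshape(-1,2).astype(np.float32); h=cv2.convexHull(np.vstack([q+d for d in ((.5,.5),(.5,-.5),(-.5,.5),(-.5,-.5))]).astype(np.float32)).reshape(-1,2)/' h.py
python3 - <<'E'
import h; from h import *
w=np.load("w1.npy",allow_pickle=True).item()
m=mask(w,"blue",(282,173),90,25)
p0=[.493,-.298,0,2.0]
for k in range(2):
  for fz in (False,True): print([np.round(x,4) for x in fit([w],[m],p0,fz)])
  h.BOX=np.array([[x,y,z] for x in(-.03,.03) for y in(-.08,.08) for z in(.004,.034)])
E
```

```text
[array([ 0.4916, -0.2979,  2.0098]), np.float64(0.0198)]
[array([ 4.9150e-01, -2.9780e-01,  3.0000e-04,  2.0097e+00]), np.float64(0.0194)]
[array([ 0.4918, -0.2977,  2.01  ]), np.float64(0.003)]
[array([ 4.918e-01, -2.978e-01, -4.000e-04,  2.010e+00]), np.float64(0.0025)]
```

```bash
python3 - <<'E'
s=open('h.py').read()
i=s.index("BOX=");j=s.index("def corners")
s=s[:i]+"BOX=np.array([[x,y,z] for x in(-.03,.03) for y in(-.08,.08) for z in(.004,.034)])\n"+s[j:]
open('h.py','w').write(s)
E
python3 - <<'E'
from h import *
ya=2.01+np.pi/2
gx,gy=.4918-.005*np.cos(ya),-.2977-.005*np.sin(ya)
goal(gx,gy,.06,ya);goal(gx,gy,.006,ya)
E
```

```text
travel [ -6.3 139.6  -0.6] dr [-0.    -0.021 -0.   ] clock 1.68 yaw -2.723 q [-0.67  0.32  1.56  0.    1.27  0.49] F [-0.3 -0.3 -0.6]
travel [ -6.3 193.6  -0.6] dr [-0.    -0.021 -0.   ] clock 1.68 yaw -2.723 q [-0.67  0.32  1.56  0.    1.27  0.49] F [-0.3 -0.3 -0.6]
```

Emit:
move_arm:
  travel:
    - [-6, 40, -0.5]
    - [-6, 80, -0.5]
    - [-6, 120, -0.5]
    - [-6, 150, -0.5]
    - [-6, 170, -0.5]
    - [-6, 183, -0.5]
    - [-6, 193, -0.5]
    - [-6, 193, -0.5]
    - [-6, 193, -0.5]
  dr:
    - [0, -0.021, 0]
    - [0, -0.021, 0]
    - [0, -0.021, 0]
    - [0, -0.021, 0]
    - [0, -0.021, 0]
    - [0, -0.021, 0]
    - [0, -0.021, 0]
    - [0, -0.021, 0]
    - [0, -0.021, 0]

```text
clock: 2.43
tcp_pos: [0.4956, -0.2964, 0.0066]
orientation: [-0.154, 0.69, -0.69, 0.154]
force: [-0.4, 0.4, 1.3]
opening: 0.0855
```

Emit:
move_arm:
  travel:
    - [0, 0, 0]
    - [0, 0, 0]
    - [0, 0, 0]
    - [0, 0, 0]
    - [0, 0, 0]
    - [0, 0, 0]
    - [0, 0, 0]
  dr:
    - [0, 0, 0]
    - [0, 0, 0]
    - [0, 0, 0]
    - [0, 0, 0]
    - [0, 0, 0]
    - [0, 0, 0]
    - [0, 0, 0]
  grip: 0
  squeeze: 60

```text
clock: 3.02
tcp_pos: [0.4957, -0.2964, 0.0068]
orientation: [0.154, -0.69, 0.69, -0.154]
force: [-0.7, 0.3, -0.5]
opening: 0.0006
```

```bash
python3 - <<'E'
from h import *
w=view("wrist"); cv2.imwrite("pics/w2.png",w["img"]); print(manip.read_state())
E
```

```text
{'clock': 3.0667, 'q': array([-6.58445191e-01,  5.52132161e-01,  1.73617101e+00, -1.32211640e-04,
        8.53350568e-01,  4.73689614e-01]), 'joint_vel': array([-2.31552051e-03,  2.55588633e-03, -2.81434427e-05,  6.98148297e-04,
        1.50597466e-03, -2.44513338e-04]), 'joint_torque': array([-6.42379891e-03, -5.57146668e+01, -1.85294867e+01, -9.39288620e-04,
       -1.66489726e-04, -1.83304583e-04]), 'tcp_pos': array([ 0.49567867, -0.29640591,  0.00666314]), 'orientation': array([ 0.15392068, -0.69015425,  0.69016602, -0.1538389 ]), 'force': array([-0.63306227, -0.76773761, -0.13355045]), 'wrist_torque': array([-0.00661388, -0.03703413, -0.01650523]), 'opening': 0.0001880626776221503}
```

View pics/w2.png

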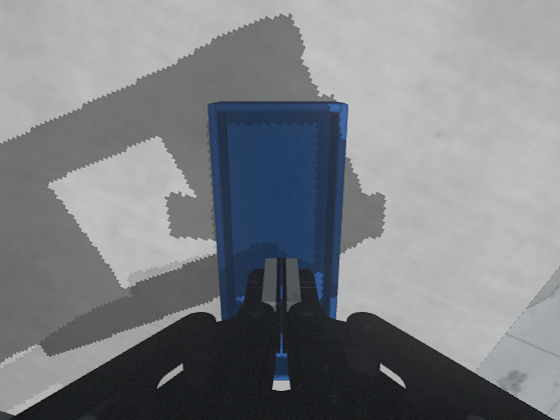

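The jaws shut inside the tray outline without touching it: they appear in the picture (tips near (282,258)) to end well above the reported TCP. I'll check this in the fixed cameras.

```bash
python3 - <<'E'
from h import *
s=manip.read_state()["tcp_pos"]; out=[]
for n in("side","top"):
    v=view(n); P=[s+[0,0,d] for d in (0,.019,.05,.1)]; u=proj(v,P); print(n,u.round(0).tolist())
    c=u[1].astype(int); x0=max(0,c[0]-45);y0=max(0,c[1]-50)
    k=cv2.resize(v["img"][y0:y0+80,x0:x0+90],None,fx=4.4,fy=4.4,interpolation=cv2.INTER_CUBIC)
    for q in u: cv2.circle(k,tuple(int(a) for a in (q-[x0,y0]+.5)*4.4),3,(0,0,255),-1)
    out.append(k)
cv2.imwrite("pics/tip.png",np.hstack(out))
E
```

```text
side [[341.0, 171.0], [341.0, 166.0], [342.0, 157.0], [342.0, 143.0]]
top [[405.0, 221.0], [407.0, 220.0], [410.0, 218.0], [414.0, 215.0]]
```

View pics/tip.png

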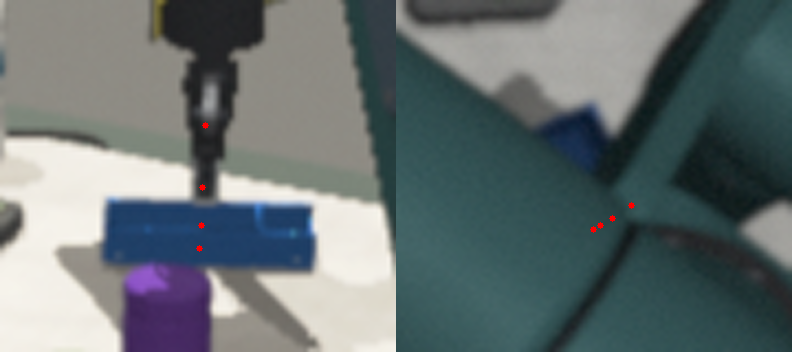

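The side crop shows no finger in front of the tray's far inner wall. The shut fingers end at about z = 0.041 although the reported TCP is at 0.007, so the real tips are about 35 mm behind the reported TCP. I'll gauge this by touching the tray floor (8 mm high).

Emit:
move_arm:
  travel:
    - [0, 8, 0]
    - [0, 16, 0]
    - [0, 23, 0]
    - [0, 23, 0]
  dr:
    - [0, 0, 0]
    - [0, 0, 0]
    - [0, 0, 0]
    - [0, 0, 0]

```text
clock: 3.5
tcp_pos: [0.4943, -0.2954, -0.0185]
orientation: [-0.155, 0.691, -0.689, 0.153]
force: [-1.1, -0.6, 0.0]
opening: 0.0002
```

Emit:
move_arm:
  travel:
    - [0, 4, 0]
    - [0, 5, 0]
  dr:
    - [0, 0, 0]
    - [0, 0, 0]

```text
clock: 3.67
tcp_pos: [0.4935, -0.2948, -0.0246]
orientation: [-0.155, 0.692, -0.689, 0.153]
force: [0.7, 0.4, 0.6]
opening: 0.0004
```

Emit:
move_arm:
  travel:
    - [0, 3, 0]
    - [0, 3, 0]
  dr:
    - [0, 0, 0]
    - [0, 0, 0]

```text
clock: 3.83
tcp_pos: [0.4931, -0.2945, -0.0282]
orientation: [-0.155, 0.692, -0.688, 0.152]
force: [0.5, -0.4, -1.0]
opening: -0.0
```

Emit:
move_arm:
  travel:
    - [0, 3, 0]
    - [0, 3, 0]
  dr:
    - [0, 0, 0]
    - [0, 0, 0]

```text
clock: 4.0
tcp_pos: [0.4936, -0.2949, -0.0307]
orientation: [-0.155, 0.692, -0.689, 0.153]
force: [-0.5, -0.5, 2.9]
opening: 0.0001
```

```bash
python3 - <<'E'
from h import *
s=manip.read_state(); print(s["q"].round(4),s["force"].round(2),s["tcp_pos"].round(4)); print(R.from_quat(s["orientation"]).as_matrix().round(4)); print(s["joint_torque"].round(2))
w=view("wrist"); cv2.imwrite("pics/w3.png",w["img"]); print(proj(w,[s["tcp_pos"]]).round())
u=(282,180); m=mask(w,"blue",u,90,25); print(m.sum(), cv2.boundingRect(m))
E
```

```text
[-6.5860e-01  6.0860e-01  1.7569e+00 -2.0000e-04  7.8150e-01  4.7370e-01] [-0.46 -0.47  2.95] [ 0.4936 -0.2949 -0.0307]
[[-0.9053 -0.0044  0.4247]
 [-0.4247  0.0033 -0.9053]
 [ 0.0026 -1.     -0.0048]]
[ 5.000e-02 -5.579e+01 -1.596e+01  3.000e-02  3.000e-02 -0.000e+00]
[[279. 241.]]
32662 (191, 101, 185, 221)
```

View pics/w3.png

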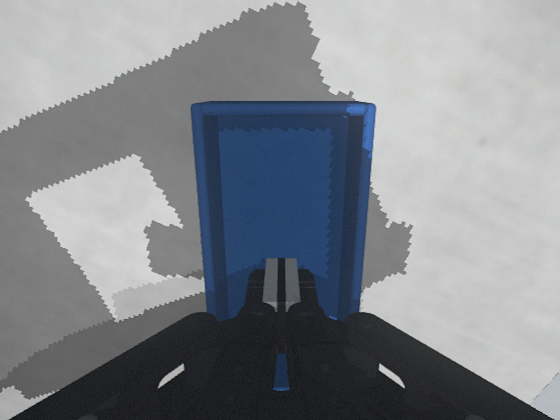

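The contact force rises at TCP z = -0.031, so the shut finger ends sit about 38 mm behind the reported TCP. When open they sit about 51 mm behind. Next I'll raise, open, and descend outside the walls to TCP z ≈ -0.030.

Emit:
move_arm:
  travel:
    - [0, -41, 0]
    - [0, -82, 0]
    - [0, -82, 0]
  dr:
    - [0, 0, 0]
    - [0, 0, 0]
    - [0, 0, 0]

```text
clock: 4.3
tcp_pos: [0.4983, -0.2984, 0.0578]
orientation: [0.153, -0.689, 0.692, -0.155]
force: [0.9, -0.3, 1.0]
opening: -0.0001
```

Emit:
move_arm:
  travel:
    - [0, 0, 0]
    - [0, 0, 0]
    - [0, 0, 0]
    - [0, 0, 0]
    - [0, 0, 0]
    - [0, 0, 0]
  dr:
    - [0, 0, 0]
    - [0, 0, 0]
    - [0, 0, 0]
    - [0, 0, 0]
    - [0, 0, 0]
    - [0, 0, 0]
  grip: 1

```text
clock: 4.8
tcp_pos: [0.4976, -0.2978, 0.0568]
orientation: [0.153, -0.689, 0.691, -0.155]
force: [-0.1, 0.2, 0.8]
opening: 0.0719
```

```bash
python3 - <<'E'
from h import *
w=view("wrist"); np.save("w4.npy",w,allow_pickle=True); cv2.imwrite("pics/w4.png",w["img"])
m=mask(w,"blue",(282,180),90,25); print(m.sum(),cv2.boundingRect(m)); print([np.round(x,4) for x in fit([w],[m],[.4918,-.2977,0,2.01],True)], [np.round(x,4) for x in fit([w],[m],[.4918,-.2977,0,2.01])])
ya=2.01+np.pi/2
goal(.4918-.005*np.cos(ya),-.2977-.005*np.sin(ya),-.03,ya); print(manip.read_state()["opening"],manip.read_state()["tcp_pos"])
E
```

```text
21774 (222, 101, 106, 238)
[array([ 4.9180e-01, -2.9780e-01, -2.0000e-04,  2.0115e+00]), np.float64(0.0027)] [array([ 0.4918, -0.2978,  2.0115]), np.float64(0.0029)]
travel [ 0.4 86.9 -3. ] dr [-0.003 -0.    -0.002] clock 4.85 yaw -2.703 q [-0.66  0.48  1.7  -0.    0.96  0.47] F [ 1.  -0.3  0.2]
0.07891504736246605 [ 0.49770879 -0.29792655  0.05690728]
```

Emit:
move_arm:
  travel:
    - [0.4, 15, -3]
    - [0.4, 40, -3]
    - [0.4, 62, -3]
    - [0.4, 78, -3]
    - [0.4, 87, -3]
    - [0.4, 87, -3]
    - [0.4, 87, -3]
  dr:
    - [-0.003, 0, 0]
    - [-0.003, 0, 0]
    - [-0.003, 0, 0]
    - [-0.003, 0, 0]
    - [-0.003, 0, 0]
    - [-0.003, 0, 0]
    - [-0.003, 0, 0]

```text
clock: 5.43
tcp_pos: [0.4961, -0.2955, -0.0304]
orientation: [-0.153, 0.69, -0.69, 0.154]
force: [0.2, 0.6, 0.9]
opening: 0.0857
```

Emit:
move_arm:
  travel:
    - [0, 0, 0]
    - [0, 0, 0]
    - [0, 0, 0]
    - [0, 0, 0]
    - [0, 0, 0]
    - [0, 0, 0]
  dr:
    - [0, 0, 0]
    - [0, 0, 0]
    - [0, 0, 0]
    - [0, 0, 0]
    - [0, 0, 0]
    - [0, 0, 0]
  grip: 0
  squeeze: 60

```text
clock: 5.93
tcp_pos: [0.497, -0.296, -0.029]
orientation: [0.153, -0.69, 0.691, -0.155]
force: [-1.0, -0.4, 6.4]
opening: 0.0588
```

Gripped (opening 58.8 mm). Next I'll lift and go to a waypoint from which the wrist camera sees red past the held tray.

```bash
python3 - <<'E'
from h import *
goal(.467,-.029,.24,-2.94)
E
```

```text
travel [ -86.9 -269.2 -254.1] dr [-0.001  0.237 -0.002] clock 5.93 yaw -2.703 q [-0.66  0.61  1.76  0.    0.78  0.47] F [-1.  -0.4  6.4]
```

Emit:
move_arm:
  travel:
    - [0, -20, 0]
    - [0, -60, 0]
    - [0, -100, 0]
    - [-10, -140, -30]
    - [-20, -178, -60]
    - [-30, -210, -85]
    - [-45, -235, -120]
    - [-60, -255, -155]
    - [-75, -269, -190]
    - [-87, -269, -225]
  dr:
    - [0, 0, 0]
    - [0, 0, 0]
    - [0, 0, 0]
    - [0, 0.1, 0]
    - [0, 0.15, 0]
    - [0, 0.237, 0]
    - [0, 0.237, 0]
    - [0, 0.237, 0]
    - [0, 0.237, 0]
    - [0, 0.237, 0]

```text
clock: 6.77
tcp_pos: [0.482, -0.0689, 0.2409]
orientation: [0.068, -0.702, 0.705, -0.074]
force: [1.6, -0.3, -2.9]
opening: 0.0586
```

```bash
python3 - <<'E'
from h import *
goal(.467,-.029,.24,-2.94); print(manip.read_state()["opening"])
E
```

```text
travel [  6.8   0.7 -42.1] dr [-0.004 -0.001 -0.008] clock 6.77 yaw -2.941 q [-0.28  0.14  1.69  0.    1.3   1.09] F [ 1.6 -0.3 -2.9]
0.058604686053300506
```

Emit:
move_arm:
  travel:
    - [3, 0, -25]
    - [7, 1, -42]
    - [7, 1, -42]
    - [7, 1, -42]
    - [7, 1, -42]
  dr:
    - [0, 0, 0]
    - [-0.004, 0, -0.008]
    - [-0.004, 0, -0.008]
    - [-0.004, 0, -0.008]
    - [-0.004, 0, -0.008]

```text
clock: 7.18
tcp_pos: [0.4669, -0.0297, 0.2397]
orientation: [0.071, -0.703, 0.704, -0.071]
force: [-0.8, 0.4, -2.5]
opening: 0.0589
```

```bash
python3 - <<'E'
from h import *
w=view("wrist"); np.save("w5.npy",w,allow_pickle=True); s=manip.read_state()
u=proj(w,[[.585,-.006,.01]])[0]; m=mask(w,"red",u,90,25); print(u,m.sum(),cv2.boundingRect(m))
p0=[.585,-.006,0,.2]
for fz in(False,True): print([np.round(x,4) for x in fit([w],[m],p0,fz)])
# held blue
mb=mask(w,"blue",(282,180),90,25); print("blue",mb.sum(),cv2.boundingRect(mb))
R0=R.from_quat(s["orientation"]); print(s["tcp_pos"],toolyaw(s),s["force"],s["opening"])
b=s["tcp_pos"]+R0.apply([.005,-.030,0]); yb=toolyaw(s)-np.pi/2
for fz in(False,True):
  q,c=fit([w],[mb],[b[0],b[1],b[2],yb],fz); print(q.round(4),round(c,4))
z=q[2]; rel=R0.inv().apply(np.array([q[0],q[1],z])-s["tcp_pos"])*1000; print("blue in tool",rel.round(1),"yaw off",wrap(q[-1]+np.pi/2-toolyaw(s)).round(4))
im=w["img"].copy()
cv2.drawContours(im,cv2.findContours(m,0,1)[0],-1,(0,255,0),1);cv2.drawContours(im,cv2.findContours(mb,0,1)[0],-1,(0,255,255),1)
cv2.imwrite("pics/w5.png",im)
E
```

```text
[280.28630851  52.24758099] 9931 (200, 18, 161, 65)
[array([ 0.5843, -0.0059,  0.2017]), np.float64(0.0049)]
[array([ 5.843e-01, -5.900e-03, -2.000e-04,  2.017e-01]), np.float64(0.0044)]
blue 44828 (191, 107, 180, 290)
[ 0.46705868 -0.02996318  0.23966356] -2.941462540075785 [ 0.08924668 -0.71456611 -1.88482352] 0.058663505269173306
[ 0.462  -0.0317 -4.5084] 0.1782
[ 0.4619 -0.0316  0.2687 -4.5099] 0.1776
blue in tool [  5.4 -29.    0.6] yaw off 0.0024
```

View pics/w5.png

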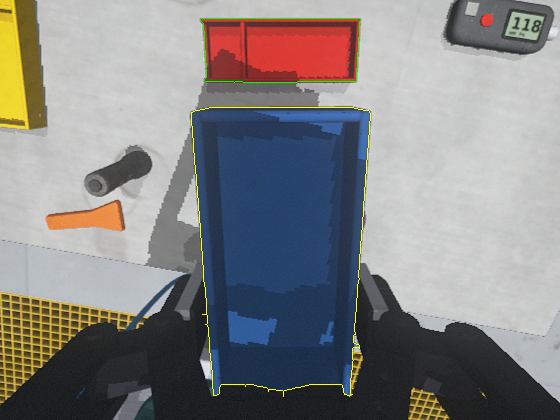

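```bash
python3 - <<'E'
s=open('h.py').read()
s=s.replace("def fit(vs,masks,p0,freez=False):","def fit(vs,masks,p0,freez=False,clip=420):\n    rect=np.array([[-50,-50],[700,-50],[700,clip],[-50,clip]],np.float32)")
s=s.replace("        hulls.append(h)","        hulls.append(cv2.intersectConvexConvex(h,rect)[1].reshape(-1,2))")
s=s.replace("            I=cv2.inter","            g=cv2.intersectConvexConvex(g,rect)[1].reshape(-1,2)\n            I=cv2.inter")
open('h.py','w').write(s)
E
cat >> h.py <<'E'
def held(w,s,col,px0,sgn,clip=250):
    "pose of the held tray in the tool frame (mm) ; sgn=+1 if tray +y = tool +x"
    R0=R.from_quat(s["orientation"]); m=mask(w,col,(282,180),90,25)
    b=s["tcp_pos"]+R0.apply([px0,-.030,0]); yb=toolyaw(s)-sgn*np.pi/2
    for fz in(False,True):
        q,c=fit([w],[m],[b[0],b[1],b[2],yb],fz,clip); z=q[2] if fz else b[2]
        print("held",R0.inv().apply(np.array([q[0],q[1],z])-s["tcp_pos"])*1000//.1/10,"yawoff",wrap(q[-1]-yb).round(4),"cost",round(c,4))
E
python3 - <<'E'
from h import *
w=np.load("w5.npy",allow_pickle=True).item(); s=manip.read_state()
for c in (200,250,270): held(w,s,"blue",.005,1,c)
E
```

```text
held [  5.3 -30.    0.5] yawoff 0.0014 cost 0.0089
held [  5.3 -29.4   0.5] yawoff 0.0014 cost 0.0077
held [  5.3 -30.    0.5] yawoff 0.0014 cost 0.0116
held [  5.3 -30.2   0.5] yawoff 0.0014 cost 0.0115
held [  5.3 -30.    0.5] yawoff 0.0014 cost 0.0136
held [  5.2 -30.6   0.5] yawoff 0.0014 cost 0.0132
```

```bash
cat >> h.py <<'E'
def placeat(red,yaw_up,rel,z,sgn,dz=.0):
    "TCP goal so that tray with tool-frame offset rel(mm: x,z) has its origin at red-frame(0,-40)"
    c,s=np.cos(red[2]),np.sin(red[2]); o=np.array([red[0]+.040*s,red[1]-.040*c])
    psi=wrap(red[2]+np.pi+sgn*np.pi/2); X=np.array([np.cos(psi),np.sin(psi)]);Z=np.array([-X[1],X[0]])*-1
    # tool z = X x (0,0,-1) = (-X1*1.., ) -> (-sin? )
    Z=np.cross([X[0],X[1],0],[0,0,-1.])[:2]
    t=o-X*rel[0]/1000-Z*rel[1]/1000
    goal(t[0],t[1],z,psi-yaw_up); print("tcp",t.round(4),"psi",round(psi,3))
E
python3 - <<'E'
from h import *
placeat([.5843,-.0059,.2017],.0014,(5.3,.5),.2,1)
E
```

```text
travel [-119.2   39.7   34.4] dr [-0.    -1.571  0.   ] clock 7.23 yaw -2.941 q [-0.21  0.12  1.72 -0.    1.3   1.16] F [ 0.1 -0.7 -1.9]
tcp [ 0.5908 -0.04  ] psi -1.369
```

Emit:
move_arm:
  travel:
    - [-15, 0, 5]
    - [-35, 0, 10]
    - [-55, 0, 16]
    - [-70, 0, 20]
    - [-85, 5, 25]
    - [-100, 10, 29]
    - [-110, 18, 32]
    - [-119, 25, 34]
    - [-119, 33, 34]
    - [-119, 40, 34]
  dr:
    - [0, -0.12, 0]
    - [0, -0.24, 0]
    - [0, -0.36, 0]
    - [0, -0.48, 0]
    - [0, -0.6, 0]
    - [0, -0.72, 0]
    - [0, -0.84, 0]
    - [0, -0.96, 0]
    - [0, -1.08, 0]
    - [0, -1.2, 0]

```text
clock: 8.07
tcp_pos: [0.5913, -0.0412, 0.1985]
orientation: [0.457, -0.54, 0.54, -0.456]
force: [0.4, 0.8, -2.0]
opening: 0.0587
```

```bash
python3 - <<'E'
from h import *
placeat([.5843,-.0059,.2017],.0014,(5.3,.5),.08,1)
E
```

```text
travel [ -1.2 118.5  -0.7] dr [ 0.001 -0.367  0.001] clock 8.07 yaw -1.737 q [-0.19  0.34  1.52 -0.    1.28 -0.02] F [ 0.4  0.8 -2. ]
tcp [ 0.5908 -0.04  ] psi -1.369
```

Emit:
move_arm:
  travel:
    - [-1, 10, -0.7]
    - [-1, 40, -0.7]
    - [-1, 75, -0.7]
    - [-1, 105, -0.7]
    - [-1, 118, -0.7]
    - [-1, 118, -0.7]
    - [-1, 118, -0.7]
  dr:
    - [0, -0.12, 0]
    - [0, -0.24, 0]
    - [0, -0.367, 0]
    - [0, -0.367, 0]
    - [0, -0.367, 0]
    - [0, -0.367, 0]
    - [0, -0.367, 0]

```text
clock: 8.65
tcp_pos: [0.5904, -0.0412, 0.0795]
orientation: [0.548, -0.448, 0.447, -0.547]
force: [-0.4, -0.7, -2.9]
opening: 0.0586
```

```bash
python3 - <<'E'
from h import *
w=view("wrist"); s=manip.read_state(); held(w,s,"blue",.005,1,220)
placeat([.5843,-.0059,.2017],.0014,(5.3,.5),.006,1)
E
```

```text
held [  6. -30.  -1.] yawoff 0.0004 cost 0.0218
held [  6.1 -27.6  -1.2] yawoff 0.0004 cost 0.0029
travel [-1.5 74.9 -0.6] dr [-0.    -0.001  0.001] clock 8.7 yaw -1.371 q [-0.19  0.47  1.65 -0.    1.03 -0.38] F [ 0.4  0.4 -3.1]
tcp [ 0.5908 -0.04  ] psi -1.369
```

Emit:
move_arm:
  travel:
    - [-2, 20, 0]
    - [-2, 45, 0]
    - [-2, 60, 0]
    - [-2, 68, 0]
    - [-2, 68, 0]
    - [-2, 68, 0]
  dr:
    - [0, 0, 0]
    - [0, 0, 0]
    - [0, 0, 0]
    - [0, 0, 0]
    - [0, 0, 0]
    - [0, 0, 0]

```text
clock: 9.2
tcp_pos: [0.5925, -0.0398, 0.014]
orientation: [-0.547, 0.447, -0.449, 0.547]
force: [-0.8, 0.5, -2.8]
opening: 0.059
```

```bash
python3 - <<'E'
from h import *
w=view("wrist"); s=manip.read_state(); held(w,s,"blue",.005,1,220); print(s["tcp_pos"])
placeat([.5843,-.0059,.2017],.001,(5.6,-.2),.0,1)
t,sd=view("top"),view("side")
a,b=t["img"][140:240,230:400],sd["img"][130:230,200:370]
cv2.imwrite("pics/chk1.png",np.vstack([cv2.resize(i,(510,300),interpolation=cv2.INTER_CUBIC) for i in(a,b)]))
cv2.imwrite("pics/wr.png",w["img"])
E
```

```text
held [  6.2 -30.   -0.7] yawoff 0.0005 cost 0.0115
held [  6.2 -28.8  -0.7] yawoff 0.0005 cost 0.0055
[ 0.59283896 -0.03977758  0.01437781]
travel [-0.5 14.4 -1.4] dr [-0.003 -0.002  0.002] clock 9.25 yaw -1.372 q [-0.18  0.56  1.7  -0.    0.89 -0.38] F [-0.9 -0.5 -2.9]
tcp [ 0.5914 -0.0396] psi -1.369
```

Emit:
move_arm:
  travel:
    - [-0.7, 5, -1.2]
    - [-0.7, 10, -1.2]
    - [-0.7, 12, -1.2]
    - [-0.7, 12, -1.2]
  dr:
    - [0, 0, 0]
    - [0, 0, 0]
    - [0, 0, 0]
    - [0, 0, 0]

```text
clock: 9.68
tcp_pos: [0.5908, -0.0391, 0.0018]
orientation: [-0.547, 0.447, -0.449, 0.547]
force: [-0.1, 0.2, -3.2]
opening: 0.059
```

Emit:
move_arm:
  travel:
    - [0, 2, 0]
    - [0, 2, 0]
  dr:
    - [0, 0, 0]
    - [0, 0, 0]

```text
clock: 9.85
tcp_pos: [0.5911, -0.0392, 0.001]
orientation: [-0.547, 0.447, -0.449, 0.547]
force: [-1.6, -0.5, 9.3]
opening: 0.0588
```

```bash
python3 - <<'E'
from h import *
w=view("wrist"); s=manip.read_state(); held(w,s,"blue",.005,1,220); print(s["tcp_pos"],s["force"])
sd=view("side"); m=mask(sd,"blue",proj(sd,[[.592,-.045,.045]])[0],90,25); print(m.sum(),cv2.boundingRect(m))
for z in(.030,.034): print(z,fit([sd],[m],[.5923,-.0451,z,.2017+np.pi]))
print(fit([sd],[m],[.5923,-.0451,.03,.2017+np.pi],True))
a=sd["img"][140:230,210:345]; cv2.imwrite("pics/chk2.png",cv2.resize(a,None,fx=5.5,fy=5.5,interpolation=cv2.INTER_CUBIC))
E
```

```text
held [  6.2 -30.    0.1] yawoff 0.0006 cost 0.0079
held [  6.3 -29.2  -0.1] yawoff 0.0006 cost 0.0044
[ 0.59110169 -0.03920122  0.00097952] [-2.7539989   0.32924133  9.04795002]
547 (259, 168, 27, 30)
0.03 (array([ 0.59916555, -0.04360354,  3.50692925]), np.float64(0.19943480276545422))
0.034 (array([ 0.59491274, -0.03703127,  3.51268197]), np.float64(0.20568704785216085))
(array([ 0.66510789, -0.14127229, -0.02917266,  3.4529511 ]), np.float64(0.13074159874168523))
```

View pics/chk2.png

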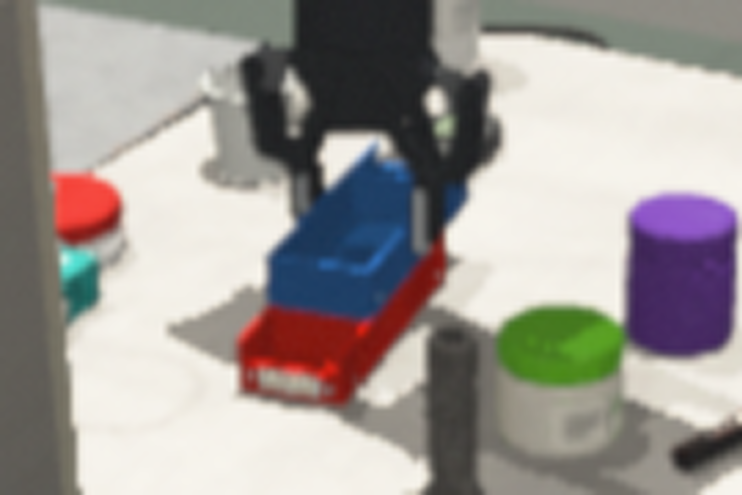

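The picture shows blue with its rim close down on red, no gap, and red's pocket with its white card holder free at the near-left end. Next I'll release and lift.

Emit:
move_arm:
  travel:
    - [0, 0, 0]
    - [0, 0, 0]
    - [0, 0, 0]
    - [0, 0, 0]
    - [0, 0, 0]
    - [0, 0, 0]
  dr:
    - [0, 0, 0]
    - [0, 0, 0]
    - [0, 0, 0]
    - [0, 0, 0]
    - [0, 0, 0]
    - [0, 0, 0]
  grip: 1

```text
clock: 10.45
tcp_pos: [0.5911, -0.0392, 0.0009]
orientation: [-0.547, 0.447, -0.449, 0.547]
force: [-0.7, -0.7, 0.9]
opening: 0.0855
```

Emit:
move_arm:
  travel:
    - [0, -20, 0]
    - [0, -60, 0]
    - [0, -100, 0]
    - [0, -140, 0]
    - [0, -180, 0]
    - [0, -200, 0]
    - [0, -200, 0]
    - [0, -200, 0]
  dr:
    - [0, 0, 0]
    - [0, 0, 0]
    - [0, 0, 0]
    - [0, 0, 0]
    - [0, 0, 0]
    - [0, 0, 0]
    - [0, 0, 0]
    - [0, 0, 0]

```text
clock: 11.12
tcp_pos: [0.5916, -0.0391, 0.2023]
orientation: [-0.547, 0.446, -0.45, 0.548]
force: [0.4, -0.7, -0.6]
opening: 0.0854
```

```bash
python3 - <<'E'
from h import *
w=view("wrist"); np.save("w6.npy",w,allow_pickle=True); cv2.imwrite("pics/w6.png",w["img"]); s=manip.read_state(); print(s["tcp_pos"],s["opening"])
m=mask(w,"blue",proj(w,[[.592,-.045,.05]])[0],90,25); print(m.sum(),cv2.boundingRect(m))
for fz in(False,True): print([np.round(x,4) for x in fit([w],[m],[.592,-.045,.03,.2017+np.pi],fz)])
goal(.53,.283,.2,-3.02)
E
```

```text
[ 0.59028801 -0.03885958  0.20057123] 0.08569053517614095
10064 (246, 97, 67, 165)
[array([ 0.5922, -0.0451,  3.3464]), np.float64(0.0077)]
[array([ 0.5922, -0.0451,  0.0299,  3.3464]), np.float64(0.0077)]
travel [-327.4    0.     4.6] dr [-0.003  1.649 -0.   ] clock 11.17 yaw -1.371 q [-0.18  0.34  1.52 -0.    1.28 -0.38] F [-0.6 -0.3 -0.7]
```

Blue is seated (fit: 0.5922, -0.0451, 0.0299; target 0.5923, -0.0451, 0.030). On to yellow.

Emit:
move_arm:
  travel:
    - [-35, 0, 0]
    - [-72, 0, 0]
    - [-110, 0, 1]
    - [-148, 0, 1]
    - [-186, 0, 2]
    - [-224, 0, 2]
    - [-260, 0, 3]
    - [-295, 0, 4]
    - [-327, 0, 5]
    - [-327, 0, 5]
  dr:
    - [0, 0.12, 0]
    - [0, 0.24, 0]
    - [0, 0.36, 0]
    - [0, 0.48, 0]
    - [0, 0.6, 0]
    - [0, 0.72, 0]
    - [0, 0.84, 0]
    - [0, 0.96, 0]
    - [0, 1.08, 0]
    - [0, 1.2, 0]

```text
clock: 12.0
tcp_pos: [0.5275, 0.2879, 0.1973]
orientation: [-0.199, 0.679, -0.678, 0.197]
force: [0.6, -0.7, -0.9]
opening: 0.0855
```

```bash
python3 - <<'E'
from h import *
goal(.53,.283,.2,-3.02)
E
```

```text
travel [ 0.5 -2.7  5.5] dr [0.001 0.446 0.002] clock 12.0 yaw -2.574 q [0.38 0.36 1.5  0.   1.28 1.39] F [ 0.6 -0.7 -0.9]
```

Emit:
move_arm:
  travel:
    - [0, -2, 3]
    - [0, -2, 5]
    - [0, -2, 5]
    - [0, -2, 5]
    - [0, -2, 5]
    - [0, -2, 5]
  dr:
    - [0, 0.12, 0]
    - [0, 0.24, 0]
    - [0, 0.36, 0]
    - [0, 0.446, 0]
    - [0, 0.446, 0]
    - [0, 0.446, 0]

```text
clock: 12.5
tcp_pos: [0.5289, 0.2832, 0.1973]
orientation: [0.046, -0.705, 0.706, -0.042]
force: [-0.7, 0.2, 0.2]
opening: 0.0854
```

```bash
python3 - <<'E'
from h import *
w=view("wrist"); np.save("w7.npy",w,allow_pickle=True); s=manip.read_state()
m=mask(w,"yellow",proj(w,[[.53,.283,.02]])[0],90,40); print(m.sum(),cv2.boundingRect(m))
for fz in(False,True):
    q,c=fit([w],[m],[.53,.283,0,-1.452],fz); print(q.round(4),round(c,4))
im=w["img"].copy(); cv2.drawContours(im,cv2.findContours(m,0,1)[0],-1,(0,0,255),1); cv2.imwrite("pics/w7.png",im)
ya=q[-1]-np.pi/2
print([(d["uv"],round(d["confidence"],2)) for d in cams.pinpoint("wrist","yellow_tray_pocket")], proj(w,[[q[0],q[1],.02],[q[0]-.058*np.sin(q[-1]),q[1]+.058*np.cos(q[-1]),.02]]).round())
# grasp at tray y=-5mm : tool x = -tray y
gx,gy=q[0]+.005*np.cos(ya),q[1]+.005*np.sin(ya)
goal(gx,gy,-.03,ya)
E
```

```text
9278 (250, 90, 65, 157)
[ 0.5293  0.2831 -1.476 ] 0.0175
[ 0.5296  0.2833  0.0023 -1.4795] 0.0124
[] [[280. 171.]
 [282. 113.]]
travel [ 3.900e+00  2.281e+02 -1.000e-01] dr [-0.     0.033  0.004] clock 12.6 yaw -3.017 q [0.38 0.36 1.5  0.   1.29 1.82] F [ 0.4 -0.   0.7]
```

View pics/w7.png

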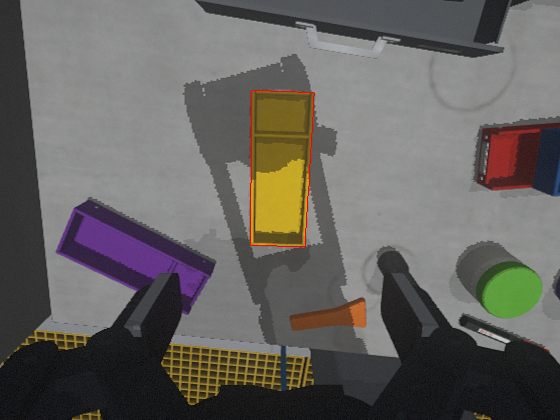

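Yellow is outlined at (250–315, 90–247), pocket at the top (away from the robot); the purple look-alike tray at (130,250) stays clear of the fingers. Next I'll descend.

Emit:
move_arm:
  travel:
    - [4, 40, 0]
    - [4, 80, 0]
    - [4, 120, 0]
    - [4, 155, 0]
    - [4, 185, 0]
    - [4, 207, 0]
    - [4, 220, 0]
    - [4, 228, 0]
    - [4, 228, 0]
    - [4, 228, 0]
  dr:
    - [0, 0.033, 0]
    - [0, 0.033, 0]
    - [0, 0.033, 0]
    - [0, 0.033, 0]
    - [0, 0.033, 0]
    - [0, 0.033, 0]
    - [0, 0.033, 0]
    - [0, 0.033, 0]
    - [0, 0.033, 0]
    - [0, 0.033, 0]

```text
clock: 13.43
tcp_pos: [0.5246, 0.2827, -0.0298]
orientation: [0.034, -0.706, 0.707, -0.031]
force: [0.5, -1.0, 0.8]
opening: 0.0856
```

Emit:
move_arm:
  travel:
    - [0, 0, 0]
    - [0, 0, 0]
    - [0, 0, 0]
    - [0, 0, 0]
    - [0, 0, 0]
    - [0, 0, 0]
  dr:
    - [0, 0, 0]
    - [0, 0, 0]
    - [0, 0, 0]
    - [0, 0, 0]
    - [0, 0, 0]
    - [0, 0, 0]
  grip: 0
  squeeze: 60

```text
clock: 13.93
tcp_pos: [0.5259, 0.2833, -0.0282]
orientation: [-0.033, 0.707, -0.706, 0.032]
force: [-0.1, -0.4, 6.1]
opening: 0.0589
```

```bash
python3 - <<'E'
from h import *
goal(.50,-.09,.24,-2.94)
E
```

```text
travel [  60.6 -268.3  369.1] dr [ 0.001 -0.109  0.002] clock 13.93 yaw -3.049 q [0.38 0.62 1.71 0.   0.81 1.86] F [-0.1 -0.4  6.1]
```

```bash
python3 - <<'E'
from h import *
placeat([.5922,-.0451,3.3464],0,(-5,0),.13,-1)
E
```

```text
travel [ -31.6 -158.4  298.2] dr [ 2.000e-03 -1.683e+00  1.000e-03] clock 13.93 yaw -3.049 q [0.38 0.62 1.71 0.   0.81 1.86] F [-0.1 -0.4  6.1]
tcp [ 0.5851 -0.0108] psi -1.366
```

Emit:
move_arm:
  travel:
    - [0, -20, 0]
    - [0, -55, 0]
    - [0, -95, 0]
    - [0, -130, 0]
    - [-3, -158, 20]
    - [-6, -170, 55]
    - [-10, -170, 93]
    - [-14, -170, 131]
    - [-18, -170, 169]
    - [-22, -170, 207]
  dr:
    - [0, 0, 0]
    - [0, 0, 0]
    - [0, 0, 0]
    - [0, -0.12, 0]
    - [0, -0.24, 0]
    - [0, -0.36, 0]
    - [0, -0.48, 0]
    - [0, -0.6, 0]
    - [0, -0.72, 0]
    - [0, -0.84, 0]

```text
clock: 14.77
tcp_pos: [0.5664, 0.0799, 0.1422]
orientation: [-0.317, 0.632, -0.632, 0.317]
force: [0.0, 1.0, -3.3]
opening: 0.0587
```

```bash
python3 - <<'E'
from h import *
placeat([.5922,-.0451,3.3464],0,(-5,0),.13,-1); print(manip.read_state()["opening"])
E
```

```text
travel [61.6 12.2 69.2] dr [ 0.001 -0.846 -0.   ] clock 14.77 yaw -2.212 q [0.02 0.37 1.63 0.   1.14 0.66] F [ 0.   1.  -3.3]
tcp [ 0.5851 -0.0108] psi -1.366
0.058686412401771346
```

Emit:
move_arm:
  travel:
    - [20, 3, 22]
    - [40, 6, 45]
    - [55, 9, 60]
    - [62, 12, 69]
    - [62, 12, 69]
    - [62, 12, 69]
    - [62, 12, 69]
    - [62, 12, 69]
    - [62, 12, 69]
  dr:
    - [0, -0.12, 0]
    - [0, -0.24, 0]
    - [0, -0.36, 0]
    - [0, -0.48, 0]
    - [0, -0.6, 0]
    - [0, -0.72, 0]
    - [0, -0.846, 0]
    - [0, -0.846, 0]
    - [0, -0.846, 0]

```text
clock: 15.52
tcp_pos: [0.5843, -0.011, 0.1303]
orientation: [0.548, -0.448, 0.447, -0.548]
force: [0.4, -0.3, -4.1]
opening: 0.059
```

```bash
python3 - <<'E'
from h import *
for k in range(2):
    s=manip.read_state(); w=view("wrist"); held(w,s,"yellow",-.005,-1,220)
np.save("w8.npy",w,allow_pickle=True);cv2.imwrite("pics/w8.png",w["img"])
print(s["tcp_pos"],s["opening"])
placeat([.5922,-.0451,3.3464],0,(-5,0),.04,-1)
E
```

```text
held [ -2.1 -30.1   0. ] yawoff -0.0049 cost 0.015
held [ -2.1 -30.9   0.1] yawoff -0.0049 cost 0.014
held [ -2.1 -30.1   0.1] yawoff -0.0049 cost 0.0185
held [ -2.1 -31.4   0.1] yawoff -0.0049 cost 0.0162
[ 0.58435655 -0.01095929  0.13028314] 0.05860723563009201
travel [ 0.1 90.3  0.7] dr [ 0.001 -0.003 -0.001] clock 15.62 yaw -1.369 q [-0.14  0.4   1.62  0.    1.13 -0.34] F [-0.1  0.3 -3.5]
tcp [ 0.5851 -0.0108] psi -1.366
```

Held-view and hover estimates for yellow differ by about 2 mm along its length. One composite of both end regions should show which outline is right.

```bash
python3 - <<'E'
from h import *
w7=np.load("w7.npy",allow_pickle=True).item();w8=np.load("w8.npy",allow_pickle=True).item()
def ov(w,P,col,uv,roi,f):
    x,y,ww,hh=roi; im=cv2.resize(w["img"][y:y+hh,x:x+ww],None,fx=f,fy=f,interpolation=cv2.INTER_CUBIC)
    m=cv2.resize(mask(w,col,uv,90,40)[y:y+hh,x:x+ww],None,fx=f,fy=f,interpolation=cv2.INTER_NEAREST)
    cv2.drawContours(im,cv2.findContours(m,0,1)[0],-1,(255,0,255),1)
    for a,b in ((.08,.034),(.08,.022),(.08,.004),(.076,.034)):
        c,s=np.cos(P[3]),np.sin(P[3]); L=np.array([[xx*c-a*s+P[0],xx*s+a*c+P[1],b+P[2]] for xx in(-.03,.03)])
        p=((proj(w,L)-[x,y]+.5)*f).astype(int); cv2.line(im,tuple(map(int,p[0])),tuple(map(int,p[1])),{.034:(0,0,255),.022:(0,160,0),.004:(255,0,0)}[b] if a==.08 else (255,255,255),1)
    return im
a=ov(w7,[.5296,.2833,0,-1.478],"yellow",(280,171),(235,75,95,70),4)
s=manip.read_state(); R0=R.from_quat(s["orientation"]); o=s["tcp_pos"]+R0.apply([-.0042,-.030,0])
b=ov(w8,[*o,toolyaw(s)+np.pi/2],"yellow",(282,180),(180,70,200,110),3.9)
b=cv2.resize(b,(780,int(b.shape[0]*780/b.shape[1])))
a=cv2.copyMakeBorder(a,0,0,0,780-a.shape[1],cv2.BORDER_CONSTANT)
c=np.vstack([a[:150],b]); print(c.shape); cv2.imwrite("pics/cmp.png",c[:600])
E
```

```text
(579, 780, 3)
```

View pics/cmp.png

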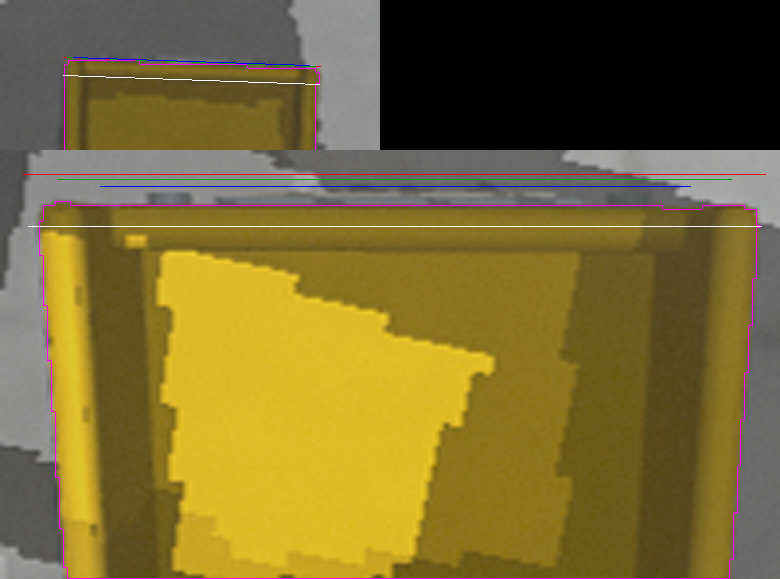

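The direct held view shows yellow sits about 2 mm further toward tool +x than the hover estimate gave. I'll use the held offset (-2.2, 0.1).

```bash
python3 - <<'E'
from h import *
placeat([.5922,-.0451,3.3464],-.005,(-2.2,.1),.045,-1)
E
```

```text
travel [-2.7 85.3  0.6] dr [ 0.001 -0.008 -0.001] clock 15.62 yaw -1.369 q [-0.14  0.4   1.62  0.    1.13 -0.34] F [-0.1  0.3 -3.5]
tcp [ 0.5844 -0.0081] psi -1.366
```

Emit:
move_arm:
  travel:
    - [-2.7, 15, 0.6]
    - [-2.7, 45, 0.6]
    - [-2.7, 68, 0.6]
    - [-2.7, 80, 0.6]
    - [-2.7, 85, 0.6]
    - [-2.7, 85, 0.6]
    - [-2.7, 85, 0.6]
  dr:
    - [0, -0.008, 0]
    - [0, -0.008, 0]
    - [0, -0.008, 0]
    - [0, -0.008, 0]
    - [0, -0.008, 0]
    - [0, -0.008, 0]
    - [0, -0.008, 0]

```text
clock: 16.2
tcp_pos: [0.5849, -0.0081, 0.0457]
orientation: [0.549, -0.445, 0.445, -0.549]
force: [0.3, -0.2, -3.6]
opening: 0.0588
```

```bash
python3 - <<'E'
from h import *
for k in range(2):
    s=manip.read_state(); w=view("wrist"); held(w,s,"yellow",-.003,-1,220); print(s["tcp_pos"].round(4))
placeat([.5922,-.0451,3.3464],-.005,(-2.2,.1),.030,-1)
# visible blue end (its -y end lies toward +y world; pocket end toward -y) as cross-check
m=mask(w,"red",proj(w,[[.5843,-.0059,.03]])[0],90,25); print("red",m.sum(),cv2.boundingRect(m))
E
```

```text
held [ -2.1 -30.1   0.1] yawoff -0.0048 cost 0.0112
held [ -2.1 -30.4   0.1] yawoff -0.0048 cost 0.011
[ 0.5849 -0.0081  0.0457]
held [ -2.1 -30.1  -0.1] yawoff -0.0049 cost 0.0185
held [ -2.1 -31.6  -0.1] yawoff -0.0049 cost 0.0164
[ 0.5854 -0.0082  0.0463]
travel [-0.4 16.5 -1.2] dr [-0.001 -0.     0.   ] clock 16.3 yaw -1.361 q [-0.13  0.5   1.69  0.    0.95 -0.34] F [-0.   0.1 -2.8]
tcp [ 0.5844 -0.0081] psi -1.366
red 2875 (520, 243, 40, 102)
```

Emit:
move_arm:
  travel:
    - [-0.3, 5, -0.8]
    - [-0.3, 10, -0.8]
    - [-0.3, 13, -0.8]
    - [-0.3, 13, -0.8]
  dr:
    - [0, 0, 0]
    - [0, 0, 0]
    - [0, 0, 0]
    - [0, 0, 0]

```text
clock: 16.63
tcp_pos: [0.5842, -0.008, 0.0329]
orientation: [-0.549, 0.445, -0.445, 0.55]
force: [-0.7, 1.0, -3.7]
opening: 0.0587
```

Emit:
move_arm:
  travel:
    - [0, 3, 0]
    - [0, 3, 0]
  dr:
    - [0, 0, 0]
    - [0, 0, 0]

```text
clock: 16.8
tcp_pos: [0.5845, -0.008, 0.0318]
orientation: [-0.549, 0.445, -0.445, 0.55]
force: [-4.6, 1.3, 14.9]
opening: 0.0588
```

```bash
python3 - <<'E'
from h import *
for k in range(2):
    s=manip.read_state(); w=view("wrist"); held(w,s,"yellow",-.002,-1,220); print(s["tcp_pos"].round(4),s["force"].round(1),s["wrist_torque"].round(2))
placeat([.5922,-.0451,3.3464],-.005,(-2.2,.1),.030,-1)
sd=view("side"); a=sd["img"][140:215,215:315]; cv2.imwrite("pics/chk3.png",cv2.resize(a,None,fx=7,fy=7,interpolation=cv2.INTER_CUBIC))
E
```

```text
held [ -2.1 -30.    0.1] yawoff -0.0048 cost 0.0149
held [ -2.1 -30.6   0.1] yawoff -0.0048 cost 0.0144
[ 0.5845 -0.008   0.0318] [-4.6  1.3 14.9] [-0.    1.04 -0.07]
held [ -2.2 -30.    0.1] yawoff -0.0048 cost 0.0184
held [ -2.1 -31.1   0.2] yawoff -0.0048 cost 0.0171
[ 0.5846 -0.008   0.0318] [-3.6  0.6 14.9] [-0.05  1.04 -0.03]
travel [ 0.1  1.8 -0.1] dr [-0.001 -0.001  0.   ] clock 16.9 yaw -1.362 q [-0.13  0.52  1.7   0.    0.91 -0.34] F [-4.1  0.5 14.3]
tcp [ 0.5844 -0.0081] psi -1.366
```

By grasp depth (TCP -28 mm with the tray on the table), yellow's underside is now at 60 mm, i.e. seated. Next I'll release, lift and verify.

Emit:
move_arm:
  travel:
    - [0, 0, 0]
    - [0, 0, 0]
    - [0, 0, 0]
    - [0, 0, 0]
    - [0, 0, 0]
    - [0, 0, 0]
  dr:
    - [0, 0, 0]
    - [0, 0, 0]
    - [0, 0, 0]
    - [0, 0, 0]
    - [0, 0, 0]
    - [0, 0, 0]
  grip: 1

```text
clock: 17.45
tcp_pos: [0.5844, -0.008, 0.0316]
orientation: [-0.549, 0.445, -0.445, 0.55]
force: [0.8, 0.2, -0.4]
opening: 0.0854
```

Emit:
move_arm:
  travel:
    - [0, -20, 0]
    - [0, -60, 0]
    - [0, -100, 0]
    - [0, -140, 0]
    - [0, -180, 0]
    - [0, -200, 0]
    - [0, -200, 0]
    - [0, -200, 0]
  dr:
    - [0, 0, 0]
    - [0, 0, 0]
    - [0, 0, 0]
    - [0, 0, 0]
    - [0, 0, 0]
    - [0, 0, 0]
    - [0, 0, 0]
    - [0, 0, 0]

```text
clock: 18.12
tcp_pos: [0.5853, -0.0082, 0.2329]
orientation: [-0.549, 0.444, -0.446, 0.55]
force: [-0.4, 0.3, -0.3]
opening: 0.0854
```

```bash
python3 - <<'E'
from h import *
w=view("wrist"); np.save("w9.npy",w,allow_pickle=True); s=manip.read_state(); print(s["tcp_pos"],s["opening"],s["force"].round(1))
m=mask(w,"yellow",proj(w,[[.584,-.006,.08]])[0],90,40); print(m.sum(),cv2.boundingRect(m))
for fz in(False,True): print([np.round(x,4) for x in fit([w],[m],[.5841,-.0059,.06,.2048],fz)])
sd=view("side"); my=mask(sd,"yellow",proj(sd,[[.584,-.006,.08]])[0],90,40); print(my.sum(),cv2.boundingRect(my))
for fz in(False,True): print("w+side",[np.round(x,4) for x in fit([w,sd],[m,my],[.5841,-.0059,.06,.2048],fz)])
im=w["img"][60:290,180:400]; a=sd["img"][140:215,215:315]
a=cv2.resize(a,(600,450),interpolation=cv2.INTER_CUBIC)
for z in (0,.034): pass
cv2.imwrite("pics/fin.png",np.hstack([a,cv2.copyMakeBorder(cv2.resize(im,(200,209)),0,241,0,0,cv2.BORDER_CONSTANT)]))
E
```

```text
[ 0.58393831 -0.00801551  0.23116632] 0.0856193565435732 [ 0.5  0.8 -1.1]
10665 (246, 88, 69, 167)
[array([ 0.5844, -0.0061,  0.2072]), np.float64(0.0138)]
[array([ 0.5842, -0.006 ,  0.0627,  0.206 ]), np.float64(0.0109)]
839 (252, 161, 39, 34)
w+side [array([ 0.5839, -0.0063,  0.2054]), np.float64(0.0451)]
w+side [array([ 0.5839, -0.0061,  0.0616,  0.207 ]), np.float64(0.0426)]
```

View pics/fin.png

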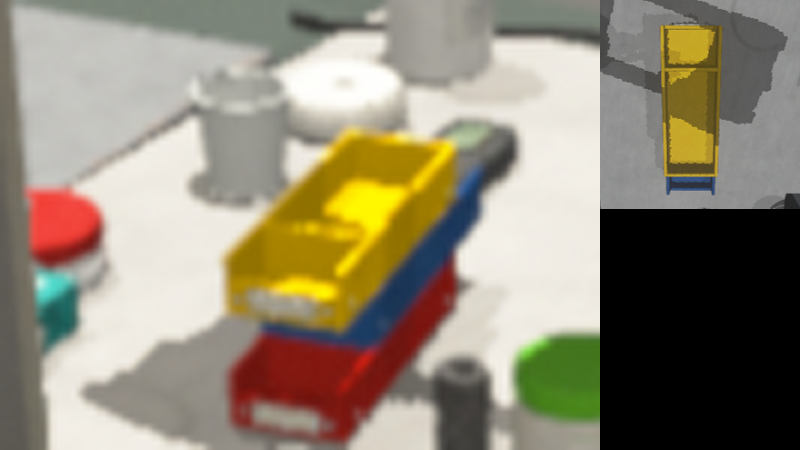

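The picture shows yellow level on blue with no visible gap, blue on red, and all the pockets open. The free-height fit gives 62.7 mm. The same fit read this tray 2.3 mm high on the table, so the true height is about 60 mm. Handing in.

```bash
python3 -c "
from cell import order
print(order.hand_in())"
```

```text
the job is handed in; nothing more can be done
None
```

The stack is built and handed in at about 18 s: blue on red, then yellow on blue, each turned half round, with red where it started.

**Last checks:**
- **Blue:** fitted at (0.5922, -0.0451, 0.0299) after release. The seat was (0.5923, -0.0451, 0.030), so the two agree.
- **Yellow:** fitted at (0.5842, -0.0060), within 1 mm of its seat, and within 0.003 rad in yaw. The final picture shows it level with no visible gap.
- **Red and the bystanders:** no final measurement of red or the bystanders was taken. Red's last fit was before blue was placed, and the last pictures show no sign that anything moved.

**What disagreed:**
- **Tool frame:** the shut finger ends are about 38 mm behind the reported TCP, not at it. The first closing on blue therefore shut above the tray and gripped nothing. I gauged the offset by a light touch of about 3 N on blue's floor and grasped again.
- **Yellow's height:** the free-height fit read 62.7 mm instead of 60. The same fit read this tray 2.3 mm high on the table, so I took this as bias and counted the tray as seated. The grasp-depth reckoning also gave 60 mm.
- **Yellow in the grip:** the held view and the hover view differed by about 2 mm along its length. I used the held view, and the final fit bore it out.

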